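# Castor ball in the parts dish, brought round to the castor cup

## Robot

A 6-joint arm with a two-finger parallel gripper is mounted at the origin on the work surface. World frame = base frame: x ahead of the robot, y to its left, z up, the work surface at z = 0. Lengths are in m, angles in rad, forces in N, time in s.
With the tool pointing down it reaches from about 0.35 to 0.925 m from the base axis. Payload 6.4 kg.
Tool frame: the origin (TCP) lies at the very end of the fingers, on their centre line; the grasp point (between the pads) lies 19 mm behind it; z points along the fingers, y is the direction in which the jaws open and shut (so a half turn about z gives the same grasp; the last joint's range is limited). The gripper opens to 85 mm and grips with 20 to 120 N. Pads are 22 mm wide; open, the fingers measure 114 mm over their backs; the gripper's body (76 mm by 85 mm) begins 54 mm behind the grasp point. The pads swing forward as they close: fully open they stand 13 mm farther back than shut.
Start: joints at [1.175, 0.245, 1.558, -0, 1.339, -0.174], TCP at [0.143, 0.634, 0.231] pointing down, gripper open.
Joint ranges: [-3.13, 3.13], [-1.02, 2.26], [0.13, 2.54], [-0.95, 4.09], [0.21, 2.88], [-2.74, 2.74]. Speed limits (rad/s): [2.57, 2.57, 3.14, 3.14, 3.14, 3.14].

## Interface

Orientations are given as a unit quaternion [w, x, y, z].
In Python, from plant import status, imaging, ticket gives the robot as it stands.
- The arm moves only by the tool play_rows, never from a script. Its argument "motion" is a list of rows, each a list of 3 entries, a list of its own where there are three numbers: the shift along the tool's x, y, z in mm, then the turn, a rotation vector about the tool's x, y, z in degrees, then the finger opening in mm, from 0 to 85.4. A call has 1 to 8 rows; each row is the pose to reach, as a shift and turn from the pose commanded when the call began, along the tool's axes at that moment; what a row does not reach only later rows make up. A row lasts 1/10 s, in which the tool goes at most 50 mm and 8.59 degrees, less where a joint would pass 70% of its speed; a pose out of reach is approached as far as the arm can. A call with a gripper value outside its range is refused whole. The fingers move at their own pace and stop on an object; "force" is the grip in N (left out, the last holds). Time passes only in rows, so rows that repeat a pose let the fingers close. It gives the time, the measured TCP pose, the force and the opening at its end, in the units of the state.
- status.get_obs(): the state, without advancing time (a new reading comes with each control period).
- imaging.capture(name): name is "scene" or "top"; returns the picture (400x640x3 uint8, red, green, blue); there is no depth.
- imaging.camera_model(name): a dict with "fx", "fy", "cx", "cy" (pixels), "dist" ([k1, k2, p1, p2, k3] as OpenCV has them; the pictures are not rectified), "R" (3x3) and "t" (3): a world point X has camera coordinates R X + t. Camera axes: x right, y down, z forward; pixel columns grow to the right and rows downward; lengths in m; the calibration is good to about 2 mm. A picture is of the moment at which its call begins. camera_model takes no time and is no camera call.
- ticket.finish_job(): hands the job in, once; it reports no verdict.
The state is a dict: "clock": time; "joint_positions": joint angles; "qd": joint speeds; "joint_torque": joint torques, N m; "ee_pos": TCP position; "orientation": TCP orientation; "force": force on the tool from outside, world axes, zero at the start; "moment": the same for the moment, N m; "opening": finger opening in m.
Only numpy, scipy, OpenCV 4.12 (cv2) and the standard library are available. Lean on these libraries where they do the work, as an engineer would, in place of code of your own. Each camera call takes 0.05 s, during which the arm holds its last target. There are 200 camera calls.

## Task

Set the loose steel ball in the middle of the aluminium parts dish while the dish stands on its rubber pad. Then lift the dish by its upright tab, and above its pad turn it about a quarter turn, keeping it level and the ball in its middle, until the pouring lip is above the open mouth of the steel castor cup. Finish still holding it there by the tab, level and with the whole dish higher than the cup, the ball still in the middle; leave the jar, the tape ring, the spool and the screwdriver where they are.

Things in the scene. Friction and masses are not known exactly. Their poses are not given: they have to be found in the camera images.
- pad: round black rubber pad, 100 mm across, 12 mm high, fixed, the dish stands on it; origin at the centre of its underside. The cup stands 130 mm from the pad's centre along the pad's +y or its -y axis, and a closed jar on the opposite side
- dish: loose shallow round aluminium dish of about 0.18 kg, 164 mm across, rim 28 mm high, on a foot 72 mm across. Inside it slopes down to the centre like a cone (7 degrees within 35 mm of the centre, 16 degrees beyond). Origin at the centre of the foot's underside; z up; +x points to the pouring lip, -x to the upright tab. It starts on the pad with its lip along the pad's +x axis within about 6 degrees
- dish_center (a point): centre of the dish's inner surface, 10 mm above the dish's underside; the ball's centre lies 18 mm above it when centred
- dish_tab (a point): point to grip on the upright tab at the rim, 84 mm from the dish's axis to -x and 68 mm above its underside. The tab is a flat upright plate: 12 mm thick along the dish's x (grip it across this), 36 mm wide along its y, its top 90 mm above the underside
- dish_lip (a point): tip of the pouring lip (a channel 30 mm wide that sticks out of the rim opposite the tab), 125 mm from the dish's axis to +x and 27 mm above the underside
- ball_center (a point): centre of the loose steel ball, 36 mm in diameter, about 0.19 kg; it starts on the ball seat with its centre about 35 mm above the table
- seat: small fixed black rubber ball seat: a tube 30 mm across and 20 mm high with a hole of 22 mm, on a disc 60 mm across and 4 mm thick; origin at the centre of its underside. It stands on the left or on the right of the dish, a black tape ring lies on the other side
- cup: fixed open steel cup, the castor housing, 72 mm across, 55 mm high, origin at the centre of its underside; on the left or on the right of the dish
- cup_rim (a point): centre of the cup's mouth, 55 mm above the table
- jar: closed glass jar with steel lid, 68 mm across, 55 mm high, loose, leave alone; origin at the centre of its underside; opposite the cup
- tape: black ring of tape, 90 mm across, 24 mm high, loose, leave alone; origin at the centre of its underside
- spool: white plastic spool, 70 mm across, 50 mm high, on the left of the table, leave alone
- screwdriver: screwdriver lying on the right of the table, leave alone
There are look-alikes about, which are no part of the job. Of the things that look like the dish, the larger one is meant.

How it is judged:
On the way, in this order (a step that is already met when the one before it is completed fails the run):
1. the ball lies free in the middle of the dish, the dish still standing on its pad (distance between ball_center and dish_center below 0.03 m and contact force between ball and the arm below 0.1 N and contact force between ball and the fingers below 0.1 N and linear speed of ball below 0.05 m/s and height (world z) of dish_center below 0.03 m and horizontal distance between dish and pad below 0.04 m), for 0.2 s.
2. the dish is lifted off the pad, level, with the ball in its middle (height (world z) of dish_center above 0.045 m and angle between dish's own z axis and vertical below 0.15 rad and distance between ball_center and dish_center below 0.035 m and contact force between dish and the fingers above 1 N), for 0.1 s.
At the end, for the whole second after the job is handed in: The fingers hold the dish still, touching nothing else, inside centre over 65 mm above the table, tilt under 0.1 rad, centre within 45 mm of the pad axis, lip tip within 32 mm of the cup axis, a quarter turn within 0.35 rad, ball at rest with its centre within 25 mm of the dish centre point (height (world z) of dish_center above 0.065 m and angle between dish's own z axis and vertical below 0.1 rad and horizontal distance between dish_lip and cup_rim below 0.032 m and horizontal distance between dish_center and pad below 0.045 m and angle between the x axis of dish and the y axis of pad, either way round below 0.35 rad and distance between ball_center and dish_center below 0.025 m and contact force between ball and the fingers below 0.1 N and contact force between dish and the fingers above 1 N and contact force between dish and cup below 0.1 N and contact force between dish and jar below 0.1 N and contact force between dish and pad below 0.1 N and linear speed of dish below 0.03 m/s and linear speed of ball below 0.05 m/s); the arm keeps its last pose, push and grip.
It fails at once if the dish is tipped more than 0.3 rad (angle between dish's own z axis and vertical above 0.3 rad).
It fails at once if the ball strays from the middle of the lifted dish (height (world z) of dish_center above 0.045 m and distance between ball_center and dish_center above 0.045 m).
It fails at once if a bystander is pushed out of its place (distance of any of jar, tape, spool, screwdriver from where it was at the start of the episode above 0.025 m).
It also fails if it takes over 72 s, if anything falls off the work surface, if the arm or the gripper's body presses on something with over 40 N, if the wrist force passes 120 N, or if a joint passes its speed limit or range.

## Working session

There is one attempt and no reset: what is moved stays moved. The work goes in short steps, Python scripts to look and compute and a tool call to move; the robot and the scene stay as the last step left them, time stands still between calls to the robot, and variables do not carry over. Pictures are saved under pics/ and viewed, about 8 in all and at most 12, crops included, and the job is handed in when it is done.

Besides the shell and the picture viewer there is one more tool, called after ">>>" as name(argument=value, ...), one argument or row to a line, values as JSON. play_rows: Moves the arm, as the interface text tells. Its arguments: {"type":"object","properties":{"motion":{"type":"array"},"force":{"type":"number"}},"required":["motion"]}

```bash
mkdir -p pics; python3 - <<'E'
from plant import status, imaging
import cv2
o=status.get_obs(); print(o['clock'],o['ee_pos'],o['orientation'],o['opening'])
for n in("scene","top"):
    im=imaging.capture(n); cv2.imwrite(f"pics/{n}0.png",im[:,:,::-1]); m=imaging.camera_model(n); print(n,m)
E
```

```text
0.0 [0.14277902 0.63356813 0.23018454] [-2.70609368e-04  1.10686051e-01  9.93854967e-01 -9.10565554e-04] 0.08506945661795759
scene {'fx': 362.0657629084983, 'fy': 362.0657629084983, 'cx': 323.2569408541425, 'cy': 199.26618472779683, 'dist': array([0.02438036, 0.        , 0.        , 0.        , 0.        ]), 'R': array([[ 0.52318759,  0.85211363,  0.01330858],
       [ 0.55967624, -0.33177397, -0.75940012],
       [-0.64267975,  0.40475721, -0.65048777]]), 't': array([-0.30059266, -0.26282611,  1.5105366 ])}
top {'fx': 378.9551034256254, 'fy': 378.9551034256254, 'cx': 320.92849859727596, 'cy': 202.00937857868593, 'dist': array([-0.05626237,  0.        ,  0.        ,  0.        ,  0.        ]), 'R': array([[ 0.01937361, -0.99975711,  0.0105063 ],
       [-0.99542975, -0.02027044, -0.09332053],
       [ 0.09351083, -0.00865033, -0.99558068]]), 't': array([-0.0340319 ,  0.58966243,  1.52132659])}
```

View pics/top0.png

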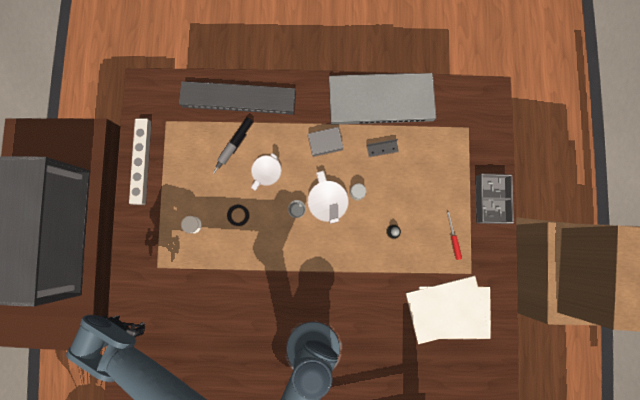

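View pics/scene0.png

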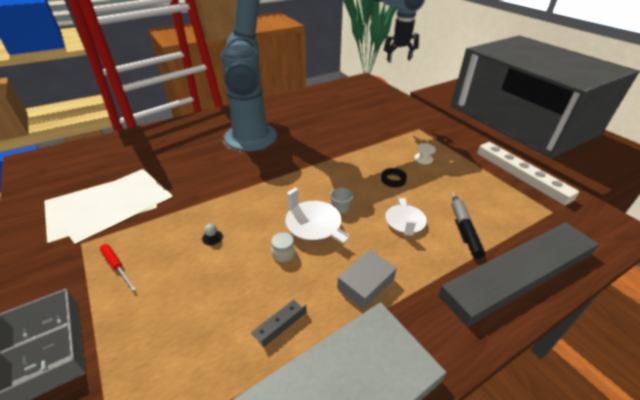

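The top view shows the large dish at (328,201) with its tab toward the robot at (334,213) and its lip at (321,176). The ball and seat are at (393,231) and the tape at (237,215). The cup and jar are at (297,208) and (358,191). I'll zoom in to tell which is which.

```bash
python3 - <<'E'
import cv2,numpy as np
a=cv2.imread("pics/top0.png")[160:250,270:420]; b=cv2.imread("pics/scene0.png")[175:275,195:365]
a=cv2.resize(a,(750,450),interpolation=cv2.INTER_CUBIC); b=cv2.resize(b,(765,450),interpolation=cv2.INTER_CUBIC)
cv2.imwrite("pics/ca.png",a);cv2.imwrite("pics/cb.png",b)
E
```

```text
(no output)
```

View pics/ca.png

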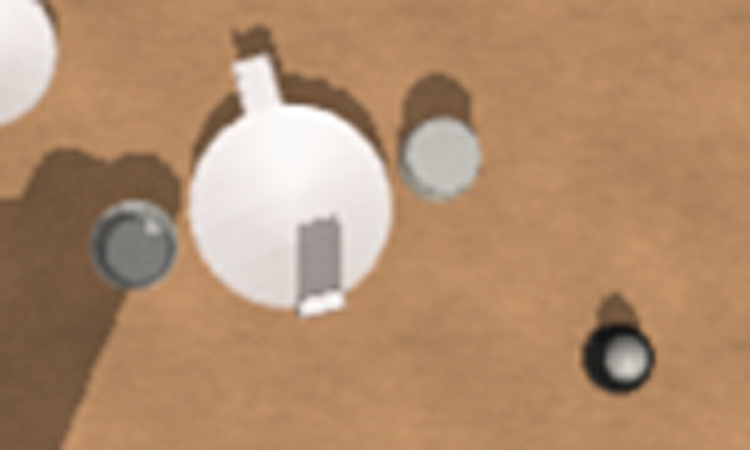

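View pics/cb.png

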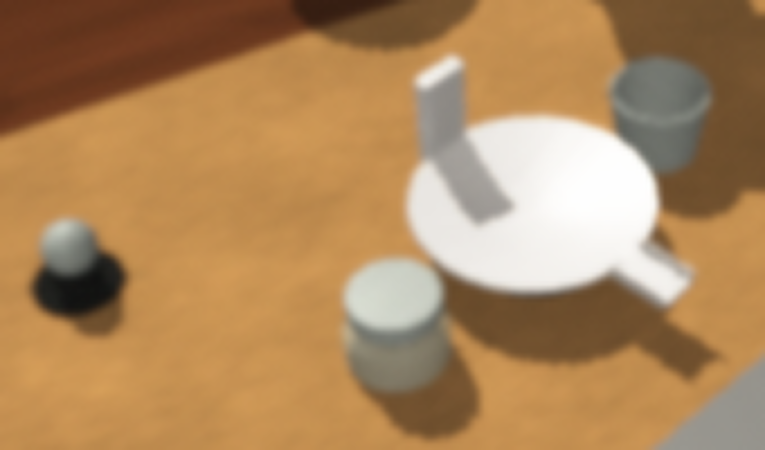

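The cup (open, dark) is on the left and the jar (lid) on the right. In the top crop: dish rim centre (291,206), tab top (321,304), lip tip (251,60), cup (136,245), jar (441,158) and ball (627,357).

```bash
cat > h.py <<'E'
import numpy as np,cv2
from plant import status, imaging
from scipy.spatial.transform import Rotation as Rn
def ray(n,uv):
    m=imaging.camera_model(n); K=np.array([[m['fx'],0,m['cx']],[0,m['fy'],m['cy']],[0,0,1]])
    p=cv2.undistortPoints(np.array([[uv]],float),K,m['dist'])[0,0]
    R=np.array(m['R']); return -R.T@m['t'], R.T@np.array([*p,1])
def atz(n,uv,z):
    c,d=ray(n,uv); return c+d*(z-c[2])/d[2]
def tool():
    o=status.get_obs(); q=np.array(o['orientation']); return o,Rn.from_quat(q[[1,2,3,0]])
def shift(target):  # mm in the tool axes
    o,r=tool(); return np.round(r.inv().apply(np.array(target)-o['ee_pos'])*1e3,1)
E
python3 - <<'E'
from h import *
a=lambda u,v:(270+(u+.5)/5-.5,160+(v+.5)/5-.5); b=lambda u,v:(195+(u+.5)/4.5-.5,175+(v+.5)/4.5-.5)
for k,p,z in [('rim',(291,206),.04),('ball',(627,357),.035),('cup',(136,245),.055),('jar',(441,158),.055),('tab',(321,304),.102),('lip',(251,60),.039),('seatdisc',(619,359),.004)]: print('T',k,atz('top',a(*p),z).round(4))
for k,p,z in [('rim',(533,204),.04),('ball',(68,247),.035),('cup',(660,95),.055),('jar',(393,293),.055),('tab',(440,72),.102),('lip',(678,287),.035)]: print('S',k,atz('scene',b(*p),z).round(4))
o,r=tool(); print(r.as_matrix().round(3))
E
```

```text
T rim [ 0.5946 -0.05    0.04  ]
T ball [ 0.4775 -0.3251  0.035 ]
T cup [0.5592 0.0741 0.055 ]
T jar [ 0.6345 -0.1699  0.055 ]
T tab [ 0.5127 -0.0729  0.102 ]
T lip [ 0.714  -0.0152  0.039 ]
T seatdisc [ 0.4764 -0.3248  0.004 ]
S rim [ 0.6022 -0.0532  0.04  ]
S ball [ 0.4794 -0.3266  0.035 ]
S cup [0.5663 0.0708 0.055 ]
S jar [ 0.6395 -0.1737  0.055 ]
S tab [ 0.5175 -0.0747  0.102 ]
S lip [ 0.7095 -0.0101  0.035 ]
[[-0.976  0.22  -0.001]
 [ 0.22   0.976 -0.002]
 [ 0.    -0.002 -1.   ]]
```

>>> play_rows(
  motion=[
    [[-318,-240,0],[0,0,61.3],60],
    [[-318,-240,0],[0,0,61.3],60],
    [[-318,-240,0],[0,0,61.3],60],
    [[-318,-240,0],[0,0,61.3],60],
    [[-318,-240,0],[0,0,61.3],60],
    [[-318,-240,0],[0,0,61.3],60],
    [[-318,-240,0],[0,0,61.3],60],
    [[-318,-240,0],[0,0,61.3],60],
  ],
  force=40,
)

```text
clock: 0.9
ee_pos: [0.4012, 0.3281, 0.231]
orientation: [-0.0, 0.603, 0.798, -0.0]
force: [0.4, -0.1, -0.2]
opening: 0.0599
```

```bash
python3 - <<'E'
from h import *
o,r=tool(); m=r.as_matrix(); print(o['clock'],o['ee_pos'],np.degrees(np.arctan2(m[1,1],m[0,1])),m[:,2],o['opening'])
print(shift([.47,-.03,.2]), shift([.4785,-.326,.15]))
E
```

```text
0.9 [0.40115981 0.32813755 0.23102761] 15.818410806825131 [-2.21658971e-04 -8.82729260e-05 -9.99999972e-01] 0.05989928535220058
[-363.3  -31.4   31. ] [-650.4 -103.9   81.1]
```

>>> play_rows(
  motion=[
    [[-364,-31,31],[0,0,0],60],
    [[-364,-31,31],[0,0,0],60],
    [[-364,-31,31],[0,0,0],60],
    [[-364,-31,31],[0,0,0],60],
    [[-364,-31,31],[0,0,0],60],
    [[-364,-31,31],[0,0,0],60],
    [[-364,-31,31],[0,0,0],60],
    [[-364,-31,31],[0,0,0],60],
  ],
)

```text
clock: 1.7
ee_pos: [0.4709, -0.0321, 0.1998]
orientation: [-0.0, 0.604, 0.797, -0.0]
force: [0.3, 0.8, 0.1]
opening: 0.0599
```

>>> play_rows(
  motion=[
    [[-287,-73,80],[0,0,0],60],
    [[-287,-73,80],[0,0,0],60],
    [[-287,-73,80],[0,0,0],60],
    [[-287,-73,80],[0,0,0],60],
    [[-287,-73,80],[0,0,0],60],
    [[-287,-73,80],[0,0,0],60],
    [[-287,-73,80],[0,0,0],60],
    [[-287,-73,80],[0,0,0],60],
  ],
)

```text
clock: 2.5
ee_pos: [0.4791, -0.3252, 0.1192]
orientation: [-0.001, 0.603, 0.798, 0.0]
force: [-0.3, -0.8, -0.2]
opening: 0.0596
```

```bash
python3 - <<'E'
from h import *
o,r=tool(); m=r.as_matrix(); print(o['clock'],o['ee_pos'],np.degrees(np.arctan2(m[1,1],m[0,1])))
print(shift([.4785,-.326,.022]))
a=imaging.capture('scene')[185:260,165:275]; 
cv2.imwrite('pics/s1.png',cv2.resize(a[:,:,::-1],(770,525),interpolation=cv2.INTER_CUBIC))
E
```

```text
2.5 [ 0.47905766 -0.3251857   0.11922094] 15.861036752953481
[-0.8 -0.7 97.2]
```

View pics/s1.png

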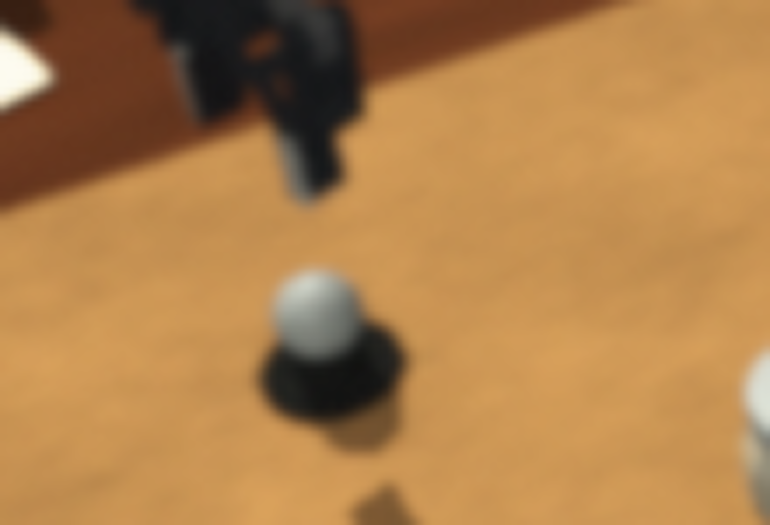

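The ball sits at crop (318,315), which agrees with the earlier fix. The fingers straddle it from above.

>>> play_rows(
  motion=[
    [[-1,-1,40],[0,0,0],60],
    [[-1,-1,70],[0,0,0],60],
    [[-1,-1,90],[0,0,0],60],
    [[-1,-1,97],[0,0,0],60],
    [[-1,-1,97],[0,0,0],60],
    [[-1,-1,97],[0,0,0],30],
    [[-1,-1,97],[0,0,0],30],
    [[-1,-1,97],[0,0,0],30],
  ],
  force=40,
)

```text
clock: 3.35
ee_pos: [0.4799, -0.3264, 0.0254]
orientation: [0.001, 0.602, 0.799, -0.0]
force: [-3.2, 1.2, 5.8]
opening: 0.0336
```

>>> play_rows(
  motion=[
    [[0,0,0],[0,0,0],25],
    [[0,0,0],[0,0,0],25],
    [[0,0,0],[0,0,0],25],
    [[0,0,-5],[0,0,0],25],
    [[0,0,-20],[0,0,0],25],
    [[0,0,-40],[0,0,0],25],
    [[0,0,-60],[0,0,0],25],
    [[0,0,-60],[0,0,0],25],
  ],
)

```text
clock: 4.15
ee_pos: [0.4811, -0.3276, 0.0875]
orientation: [0.004, 0.602, 0.799, -0.001]
force: [0.4, -0.1, -2.0]
opening: 0.0331
```

```bash
python3 - <<'E'
from h import *
o,r=tool(); print(o['clock'],o['ee_pos'],o['opening'],o['force'])
print(shift([.598,-.0505,.15]),shift([.598,-.0505,.031]))
a=imaging.capture('scene')[165:240,165:275]; 
cv2.imwrite('pics/s2.png',cv2.resize(a[:,:,::-1],(770,525),interpolation=cv2.INTER_CUBIC))
E
```

```text
4.15 [ 0.48105505 -0.32758509  0.08748405] 0.03313228276707354 [ 0.36003466 -0.08210456 -1.95756298]
[233.7 189.  -63.4] [234.5 188.6  55.6]
```

View pics/s2.png

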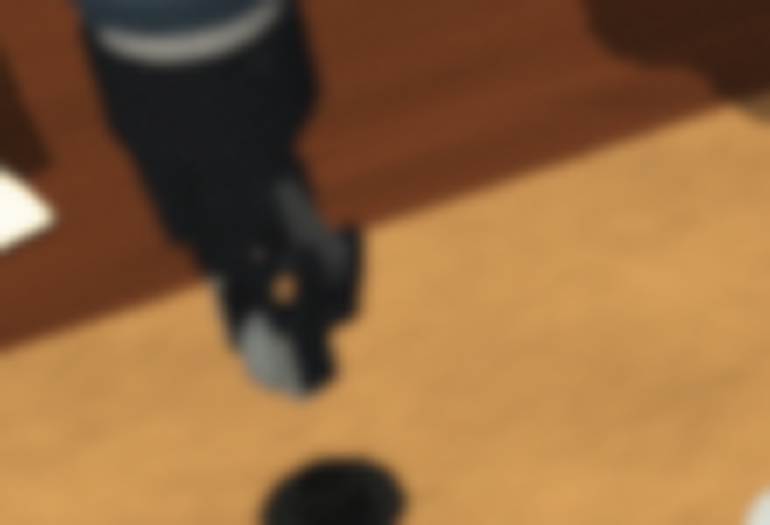

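The ball is held, and the −2 N on the wrist matches its weight. Next I carry it over the dish.

>>> play_rows(
  motion=[
    [[5,4,-30],[0,0,0],25],
    [[35,28,-63],[0,0,0],25],
    [[80,64,-63],[0,0,0],25],
    [[117,94,-63],[0,0,0],25],
    [[154,124,-63],[0,0,0],25],
    [[191,154,-63],[0,0,0],25],
    [[220,178,-63],[0,0,0],25],
    [[234,189,-63],[0,0,0],25],
  ],
)

```text
clock: 5.0
ee_pos: [0.5963, -0.0452, 0.1449]
orientation: [-0.001, 0.601, 0.8, -0.0]
force: [1.0, 0.2, -1.6]
opening: 0.0333
```

>>> play_rows(
  motion=[
    [[0,0,0],[0,0,0],25],
    [[0,0,0],[0,0,0],25],
  ],
)

```text
clock: 5.2
ee_pos: [0.5956, -0.0486, 0.1452]
orientation: [-0.001, 0.602, 0.799, -0.001]
force: [1.2, 0.1, -1.2]
opening: 0.0336
```

```bash
python3 - <<'E'
from h import *
o,r=tool(); print(o['clock'],o['ee_pos'],o['opening'],o['force'])
print(shift([.598,-.0505,.033]))
for n,(x,y) in {'scene':(255,140),'top':(290,150)}.items():
    a=imaging.capture(n)[y:y+100,x:x+110]; cv2.imwrite(f'pics/{n}3.png',a[:,:,::-1])
p=[cv2.resize(cv2.imread(f'pics/{n}3.png'),(396,360),interpolation=cv2.INTER_CUBIC) for n in('scene','top')]
cv2.imwrite('pics/both3.png',np.hstack(p))
E
```

```text
5.2 [ 0.59562286 -0.048601    0.14522141] 0.033608857358636134 [ 1.24370232  0.06679177 -1.21984565]
[ -2.6   2.  112.2]
```

View pics/both3.png

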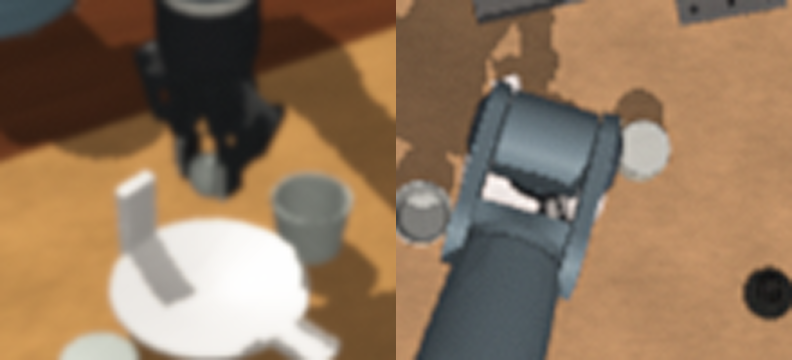

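The ball is in the fingers above the dish at scene-crop (208,175), and the path down is clear. I lower it and release.

>>> play_rows(
  motion=[
    [[-3,2,25],[0,0,0],25],
    [[-3,2,55],[0,0,0],25],
    [[-3,2,80],[0,0,0],25],
    [[-3,2,97],[0,0,0],25],
    [[-3,2,107],[0,0,0],25],
    [[-3,2,111],[0,0,0],25],
    [[-3,2,112],[0,0,0],25],
    [[-3,2,112],[0,0,0],25],
  ],
)

```text
clock: 6.1
ee_pos: [0.5999, -0.0513, 0.0354]
orientation: [0.001, 0.602, 0.799, 0.0]
force: [-0.2, 0.4, -1.6]
opening: 0.0339
```

```bash
python3 - <<'E'
from h import *
o,r=tool(); print(o['clock'],o['ee_pos'],o['opening'],o['force'])
E
```

```text
6.1 [ 0.59993188 -0.05129583  0.03539581] 0.03387707570208871 [-0.21804852  0.38540908 -1.63157569]
```

>>> play_rows(
  motion=[
    [[0,0,2],[0,0,0],25],
    [[0,0,3],[0,0,0],25],
    [[0,0,3],[0,0,0],36],
    [[0,0,3],[0,0,0],40],
    [[0,0,3],[0,0,0],46],
    [[0,0,3],[0,0,0],52],
    [[0,0,3],[0,0,0],52],
    [[0,0,3],[0,0,0],52],
  ],
)

```text
clock: 6.9
ee_pos: [0.5991, -0.051, 0.0314]
orientation: [0.0, 0.602, 0.799, 0.0]
force: [-0.4, -0.0, -0.5]
opening: 0.052
```

>>> play_rows(
  motion=[
    [[0,0,0],[0,0,0],52],
    [[0,0,-10],[0,0,0],52],
    [[0,0,-30],[0,0,0],52],
    [[0,0,-60],[0,0,0],52],
    [[0,0,-90],[0,0,0],52],
    [[0,0,-110],[0,0,0],45],
    [[0,0,-110],[0,0,0],45],
  ],
)

```text
clock: 7.6
ee_pos: [0.6016, -0.0516, 0.1459]
orientation: [0.004, 0.602, 0.799, 0.001]
force: [0.0, -0.5, 1.1]
opening: 0.0451
```

```bash
python3 - <<'E'
from h import *
o,r=tool(); print(o['clock'],o['ee_pos'],o['opening'],o['force'])
print(shift([.516,-.0735,.13]),shift([.516,-.0735,.061]))
for n,(x,y) in {'scene':(255,160)}.items():
    a=imaging.capture(n)[y:y+90,x:x+130]; cv2.imwrite(f'pics/s4.png',cv2.resize(a[:,:,::-1],(780,540),interpolation=cv2.INTER_CUBIC))
E
```

```text
7.6 [ 0.60157078 -0.05161884  0.14588074] 0.04513338739845022 [ 0.01147933 -0.4771108   1.10162211]
[  2.6 -88.4  15.3] [  2.9 -88.9  84.3]
```

View pics/s4.png

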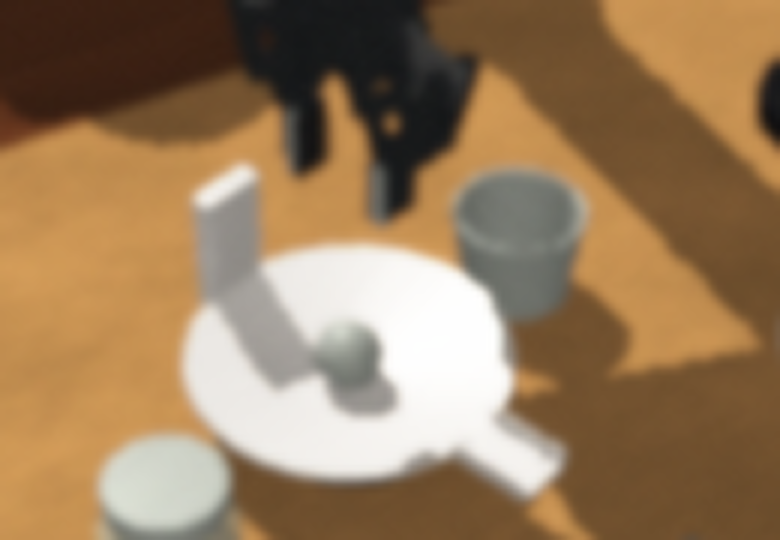

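The ball rests in the dish at crop (348,355), on the dish axis. The tab top is at (226,187), where I measured it before, so I grip the tab next.

```bash
python3 - <<'E'
from h import *
s=lambda u,v:(255+(u+.5)/6-.5,160+(v+.5)/6-.5)
print('ball',atz('scene',s(348,355),.04).round(4),'tab',atz('scene',s(226,187),.102).round(4))
E
```

```text
ball [ 0.597  -0.0518  0.04  ] tab [ 0.5179 -0.0754  0.102 ]
```

>>> play_rows(
  motion=[
    [[0,-20,0],[0,0,0],52],
    [[1,-50,5],[0,0,0],52],
    [[2,-75,10],[0,0,0],52],
    [[3,-88,15],[0,0,0],52],
    [[3,-88,15],[0,0,0],52],
    [[3,-88,15],[0,0,0],52],
  ],
)

```text
clock: 8.25
ee_pos: [0.5134, -0.0722, 0.1255]
orientation: [-0.001, 0.602, 0.799, -0.0]
force: [0.5, 0.2, 0.1]
opening: 0.0522
```

```bash
python3 - <<'E'
from h import *
o,r=tool(); print(o['clock'],o['ee_pos'],o['opening'],o['force'])
print(shift([.516,-.0735,.061]))
for n,(x,y) in {'scene':(255,150)}.items():
    a=imaging.capture(n)[y:y+90,x:x+130]; cv2.imwrite(f'pics/s5.png',cv2.resize(a[:,:,::-1],(780,540),interpolation=cv2.INTER_CUBIC))
E
```

```text
8.25 [ 0.51336457 -0.07218948  0.12547321] 0.052238144290463896 [0.49112081 0.19412394 0.07345349]
[-2.   2.2 64.5]
```

View pics/s5.png

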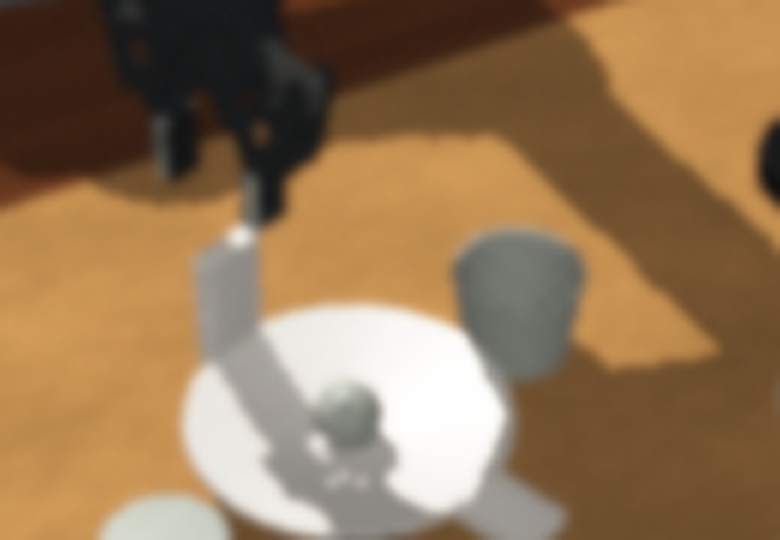

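The fingers straddle the tab at (175,175) and (262,215). I descend and close gently.

>>> play_rows(
  motion=[
    [[-2,3,15],[0,0,0],52],
    [[-2,3,35],[0,0,0],52],
    [[-2,3,53],[0,0,0],52],
    [[-2,3,63],[0,0,0],52],
    [[-2,3,65],[0,0,0],46],
    [[-2,3,65],[0,0,0],40],
    [[-2,3,65],[0,0,0],34],
    [[-2,3,65],[0,0,0],28],
  ],
  force=25,
)

```text
clock: 9.1
ee_pos: [0.5178, -0.0737, 0.0623]
orientation: [0.001, 0.602, 0.799, 0.0]
force: [-0.1, 0.4, 0.1]
opening: 0.028
```

>>> play_rows(
  motion=[
    [[0,0,0],[0,0,0],24],
    [[0,0,0],[0,0,0],20],
    [[0,0,0],[0,0,0],17],
    [[0,0,0],[0,0,0],14],
    [[0,0,0],[0,0,0],11],
    [[0,0,0],[0,0,0],5],
    [[0,0,0],[0,0,0],5],
    [[0,0,0],[0,0,0],5],
  ],
)

```text
clock: 9.9
ee_pos: [0.5169, -0.0733, 0.0614]
orientation: [-0.0, 0.602, 0.799, -0.0]
force: [-2.5, 0.9, 3.6]
opening: 0.0114
```

>>> play_rows(
  motion=[
    [[0,0,0],[0,0,0],2],
    [[0,0,0],[0,0,0],2],
    [[0,0,0],[0,0,0],2],
    [[0,0,0],[0,0,0],2],
  ],
  force=110,
)

```text
clock: 10.3
ee_pos: [0.5169, -0.0734, 0.0615]
orientation: [-0.0, 0.602, 0.799, -0.0]
force: [-3.9, 0.6, 4.5]
opening: 0.0105
```

```bash
python3 - <<'E'
from h import *
o,r=tool(); m=r.as_matrix();print(o['clock'],o['ee_pos'],o['opening'],o['force'],np.degrees(np.arctan2(m[1,1],m[0,1])),m[:,2].round(4))
for n,(x,y) in {'scene':(255,150)}.items():
    a=imaging.capture(n)[y:y+90,x:x+130]; cv2.imwrite(f'pics/s6.png',cv2.resize(a[:,:,::-1],(780,540),interpolation=cv2.INTER_CUBIC))
E
```

```text
10.3 [ 0.51690147 -0.07336316  0.06151735] 0.010466269234922297 [-3.91672135  0.58295503  4.48401219] 16.000665831200326 [-7.e-04  2.e-04 -1.e+00]
```

View pics/s6.png

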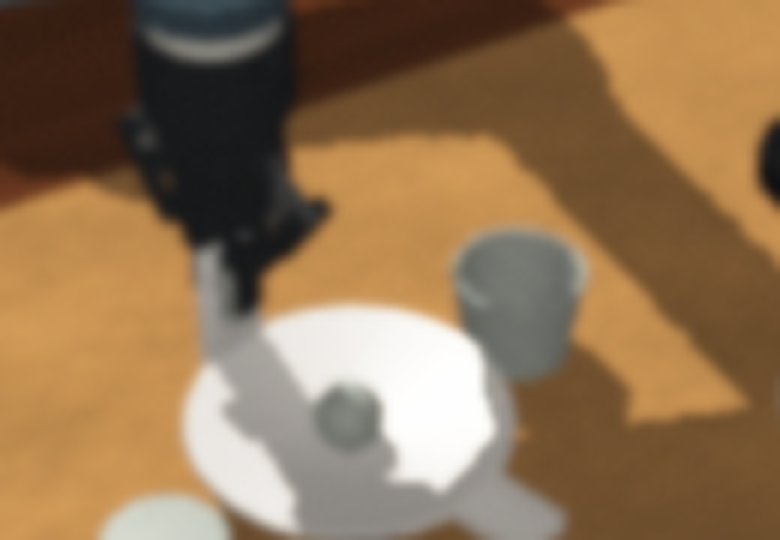

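The tab is gripped and the ball is still centred at (348,415). I'll lift a little and check for sag by template matching.

>>> play_rows(
  motion=[
    [[0,0,-0.5],[0,0,0],2],
    [[0,0,-2],[0,0,0],2],
    [[0,0,-4],[0,0,0],2],
    [[0,0,-7],[0,0,0],2],
    [[0,0,-10],[0,0,0],2],
    [[0,0,-13],[0,0,0],2],
    [[0,0,-14.5],[0,0,0],2],
    [[0,0,-15],[0,0,0],2],
  ],
)

```text
clock: 11.15
ee_pos: [0.5173, -0.0735, 0.0766]
orientation: [0.0, 0.602, 0.799, 0.0]
force: [0.1, 0.0, -3.6]
opening: 0.0107
```

>>> play_rows(
  motion=[
    [[0,0,0],[0,0,0],2],
    [[0,0,0],[0,0,0],2],
    [[0,0,0],[0,0,0],2],
  ],
)

```text
clock: 11.45
ee_pos: [0.517, -0.0734, 0.0761]
orientation: [-0.0, 0.602, 0.799, -0.0]
force: [0.2, 0.4, -4.4]
opening: 0.0105
```

```bash
cat >> h.py <<'E'
def project(n,X):
    m=imaging.camera_model(n); K=np.array([[m['fx'],0,m['cx']],[0,m['fy'],m['cy']],[0,0,1]])
    return cv2.projectPoints(np.array([X],float),cv2.Rodrigues(np.array(m['R']))[0],np.array(m['t']),K,m['dist'])[0][0,0]
E
python3 - <<'E'
from h import *
o,r=tool(); print(o['clock'],o['ee_pos'],o['opening'],o['force'],o['moment'])
im=imaging.capture('scene')[:,:,::-1]; cv2.imwrite('pics/s7_full.png',im)
S=cv2.resize(im[150:240,255:385],(780,540),interpolation=cv2.INTER_CUBIC); O=cv2.imread('pics/s6.png'); cv2.imwrite('pics/s7.png',S)
for k,(u,v,w,h),X in [('ball',(348,415,42,42),[.597,-.052,.04]),('lip',(525,512,50,26),[.714,-.013,.039]),('leftrim',(195,425,35,50),[.56,-.12,.04])]:
    t=O[v-h:v+h,u-w:u+w]; res=cv2.matchTemplate(S,t,cv2.TM_CCOEFF_NORMED); _,c,_,p=cv2.minMaxLoc(res)
    d0=project('scene',X); d1=project('scene',np.add(X,[0,0,.015])); 
    print(k,c,np.array([p[0]-u+w,p[1]-v+h])/6,'pure lift',d1-d0)
E
```

```text
11.45 [ 0.51696736 -0.07342904  0.07614951] 0.010450308956742916 [ 0.15318731  0.3624145  -4.40308787] [-0.06746342  0.32168768  0.05023771]
ball 0.9977014064788818 [-0.16666667 -3.5       ] pure lift [-0.03012241 -3.67719862]
lip 0.9986744523048401 [ 0.16666667 -3.5       ] pure lift [ 0.28398757 -3.70007247]
leftrim 0.9981701970100403 [-0.33333333 -3.66666667] pure lift [-0.26813355 -3.68462457]
```

There is no sag: the ball, lip and rim all moved as in a pure 15 mm lift. I lift the rest, then start turning.

>>> play_rows(
  motion=[
    [[0,0,-2],[0,0,0],2],
    [[0,0,-7],[0,0,0],2],
    [[0,0,-16],[0,0,0],2],
    [[0,0,-27],[0,0,0],2],
    [[0,0,-38],[0,0,0],2],
    [[0,0,-48],[0,0,0],2],
    [[0,0,-56],[0,0,0],2],
    [[0,0,-60],[0,0,0],2],
  ],
)

```text
clock: 12.3
ee_pos: [0.5176, -0.0737, 0.1376]
orientation: [0.001, 0.602, 0.799, 0.0]
force: [0.4, 0.4, -3.6]
opening: 0.0107
```

>>> play_rows(
  motion=[
    [[0,0,0],[0,0,0],2],
    [[0,0,0],[0,0,0],2],
    [[0,0,0],[0,0,0],2],
  ],
)

```text
clock: 12.6
ee_pos: [0.5166, -0.0733, 0.1356]
orientation: [-0.001, 0.602, 0.799, -0.0]
force: [0.7, 0.6, -3.8]
opening: 0.0108
```

>>> play_rows(
  motion=[
    [[-0.7,0,0],[0,0,-0.5],2],
    [[-3.7,0.1,0],[0,0,-2.5],2],
    [[-8.8,0.5,0],[0,0,-6],2],
    [[-15.3,1.4,0],[0,0,-10.5],2],
    [[-21.7,2.9,0],[0,0,-15],2],
    [[-26.7,4.3,0],[0,0,-18.5],2],
    [[-30.8,5.8,0],[0,0,-21.5],2],
    [[-32.1,6.4,0],[0,0,-22.5],2],
  ],
)

```text
clock: 13.4
ee_pos: [0.5322, -0.1029, 0.136]
orientation: [-0.0, 0.434, 0.901, -0.0]
force: [0.2, 0.8, -3.4]
opening: 0.0108
```

```bash
python3 - <<'E'
from h import *
o,r=tool(); m=r.as_matrix();y=m[:,1]
print(o['clock'],o['ee_pos'],o['opening'],o['force'],np.degrees(np.arctan2(y[1],y[0])),'centre',o['ee_pos']+.084*y,m[:,2].round(4),o['joint_positions'])
im=imaging.capture('scene')[:,:,::-1]; t=cv2.imread('pics/s6.png'); t=cv2.resize(t,(130,90),interpolation=cv2.INTER_AREA)[62:76,51:65]
res=cv2.matchTemplate(im[150:250,270:350],t,cv2.TM_CCOEFF_NORMED); _,c,_,p=cv2.minMaxLoc(res); print(c,'ball px',270+p[0]+7,150+p[1]+7,'exp',project('scene',[.598,-.0505,.115]))
E
```

```text
13.4 [ 0.53216442 -0.10290624  0.13599795] 0.010782953022347816 [ 0.21222729  0.81946626 -3.41025656] 38.5358711999716 centre [ 0.59787076 -0.05057387  0.13597614] [-3.e-04 -1.e-04 -1.e+00] [-4.00198423e-01  1.02724016e-01  1.90544335e+00 -1.87285225e-04
  1.13365681e+00 -1.07269693e+00]
0.9170027375221252 ball px 324 225 exp [312.99224552 199.71707124]
```

```bash
python3 - <<'E'
from h import *
a=imaging.capture('scene')[140:240,255:385,::-1]; cv2.imwrite('pics/s8.png',cv2.resize(a,(780,600),interpolation=cv2.INTER_CUBIC))
E
```

```text
(no output)
```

View pics/s8.png

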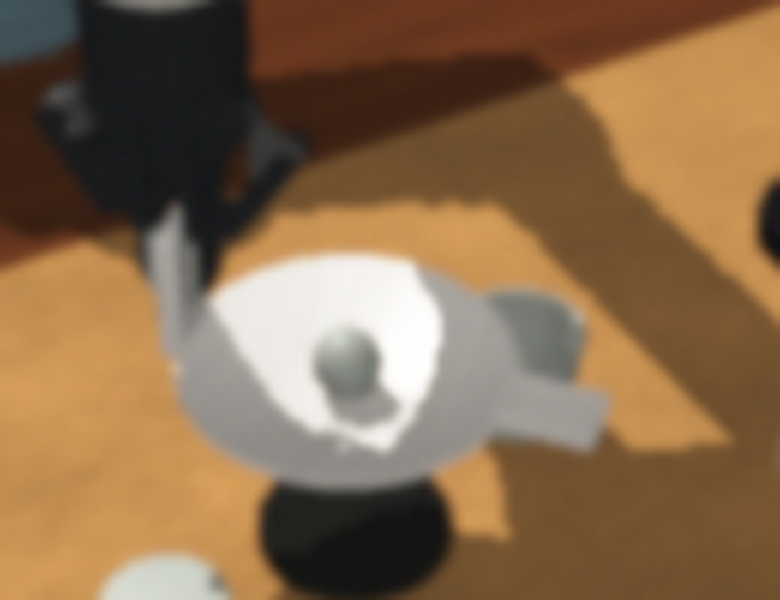

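The ball is at (346,362), i.e. scene px (312.6,200.3) against an expected (313.0,199.7). It is centred, and the dish is level and clear of the pad. The template hit was a false match. I continue the turn.

>>> play_rows(
  motion=[
    [[-0.7,0,0],[0,0,-0.5],2],
    [[-3.7,0.1,0],[0,0,-2.5],2],
    [[-8.8,0.5,0],[0,0,-6],2],
    [[-15.3,1.4,0],[0,0,-10.5],2],
    [[-21.7,2.9,0],[0,0,-15],2],
    [[-26.7,4.3,0],[0,0,-18.5],2],
    [[-30.8,5.8,0],[0,0,-21.5],2],
    [[-32.1,6.4,0],[0,0,-22.5],2],
  ],
)

```text
clock: 14.3
ee_pos: [0.5573, -0.1238, 0.1363]
orientation: [0.0, 0.25, 0.968, -0.0]
force: [-0.6, -0.5, -4.7]
opening: 0.0109
```

>>> play_rows(
  motion=[
    [[-0.7,0,0],[0,0,-0.5],2],
    [[-3.7,0.1,0],[0,0,-2.5],2],
    [[-8.8,0.5,0],[0,0,-6],2],
    [[-15.3,1.4,0],[0,0,-10.5],2],
    [[-21.7,2.9,0],[0,0,-15],2],
    [[-26.7,4.3,0],[0,0,-18.5],2],
    [[-30.8,5.8,0],[0,0,-21.5],2],
    [[-32.1,6.4,0],[0,0,-22.5],2],
  ],
)

```text
clock: 15.1
ee_pos: [0.5885, -0.1336, 0.1363]
orientation: [0.0, 0.056, 0.998, -0.0]
force: [-1.5, 0.6, -4.0]
opening: 0.0107
```

>>> play_rows(
  motion=[
    [[-0.7,0,0],[0,0,-0.5],2],
    [[-3.7,0.1,0],[0,0,-2.5],2],
    [[-8.8,0.5,0],[0,0,-6],2],
    [[-15.3,1.4,0],[0,0,-10.5],2],
    [[-21.7,2.9,0],[0,0,-15],2],
    [[-26.7,4.3,0],[0,0,-18.5],2],
    [[-30.8,5.8,0],[0,0,-21.5],2],
    [[-32.1,6.4,0],[0,0,-22.5],2],
  ],
)

```text
clock: 15.9
ee_pos: [0.621, -0.1308, 0.1363]
orientation: [0.0, -0.139, 0.99, -0.0]
force: [-0.1, -0.1, -2.4]
opening: 0.0108
```

>>> play_rows(
  motion=[
    [[0,0,0],[0,0,0],2],
    [[0,0,0],[0,0,0],2],
    [[0,0,0],[0,0,0],2],
    [[0,0,0],[0,0,0],2],
    [[0,0,0],[0,0,0],2],
    [[0,0,0],[0,0,0],2],
    [[0,0,0],[0,0,0],2],
    [[0,0,0],[0,0,0],2],
  ],
)

```text
clock: 16.7
ee_pos: [0.6208, -0.131, 0.1363]
orientation: [0.0, -0.139, 0.99, -0.0]
force: [0.8, 0.4, -5.0]
opening: 0.0108
```

```bash
python3 - <<'E'
from h import *
o,r=tool(); m=r.as_matrix();y=m[:,1]
print(o['clock'],o['ee_pos'],o['opening'],o['force'],np.degrees(np.arctan2(y[1],y[0])),'centre',o['ee_pos']+.084*y,'lip',o['ee_pos']+.209*y,m[:,2].round(4))
a=imaging.capture('scene')[140:240,255:385,::-1]; b=imaging.capture('top')[150:250,270:400,::-1]
for n,X in {'scene':(255,140),'top':(270,150)}.items(): 
    for k,P in {'ball':[.598,-.0505,.114],'lip':[.563,.07,.113],'cup':[.563,.0725,.055]}.items(): print(n,k,((project(n,P)-X)*4 if n=='top' else (project(n,P)-X)*4).round())
cv2.imwrite('pics/f.png',np.hstack([cv2.resize(i,(400,308),interpolation=cv2.INTER_CUBIC) if 0 else cv2.resize(i,(520,400),interpolation=cv2.INTER_CUBIC)[:,:400] for i in(a,b)]))
E
```

```text
16.7 [ 0.62084587 -0.13095301  0.13630156] 0.010835859517584817 [ 0.76426419  0.43493291 -5.03338421] 105.98617067491371 centre [ 0.59771182 -0.05020144  0.13629949] lip [0.56328616 0.06996458 0.1362964 ] [ 0. -0. -1.]
scene ball [232. 240.]
scene lip [345. 163.]
scene cup [345. 220.]
top ball [234. 192.]
top lip [108. 226.]
top cup [109. 231.]
```

View pics/f.png

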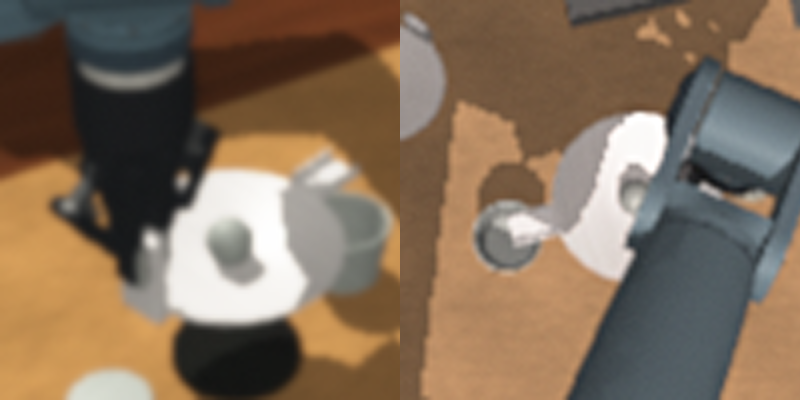

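The ball is at scene-crop (231,238) against an expected (232,240). In the top view the lip tip is at about (110,226), over the cup mouth centred near (107,236). Everything is level and still, so I'm handing in.

```bash
python3 -c "
from plant import ticket; print(ticket.finish_job())"
```

```text
the job is handed in; nothing more can be done
None
```

I put the ball in the middle of the dish on its pad, then gripped the tab and lifted the dish 75 mm. I turned it 90° about the dish's own axis, which lies over the pad, until the lip was over the cup. I handed the job in at 16.7 s, still holding the tab; no verdict is reported.

My last checks:
- **Tool:** it points straight down, with yaw at 106.0°.
- **Dish centre:** computed at (0.598, −0.050), about 3 mm from my estimate of the pad axis. The inside centre should be about 97 mm above the table.
- **Lip:** computed at (0.563, 0.070), about 3 mm from the measured cup centre. In the top picture the lip tip looked nearer 9 mm off, still within the 32 mm allowed.
- **Ball:** within about 1 px of the dish centre in the scene picture.
- **Level:** after the first 15 mm of lift, tracking showed the dish had not sagged. The final picture also looks level.
- **Bystanders:** I saw no contact with the jar, tape, spool or screwdriver, though I did not measure their positions again.

Two checks disagreed:
- **Ball tracking:** one automatic match during the turn gave a wrong ball position; viewing the picture showed the ball was centred.
- **Cup position:** the two cameras put the cup about 8 mm apart, so I used the mean.

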